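Carry a caddy with a tippy spray bottle and let it drip off over the tray

ROBOT

A 6-joint arm with a two-finger parallel gripper is mounted at the origin on the work surface. World frame = base frame: x ahead of the robot, y to its left, z up, the work surface at z = 0. Lengths are in mm, angles in rad, forces in N, time in s.
With the tool pointing down it reaches from about 275 to 750 mm from the base axis. Payload 10.2 kg.
Tool frame: the origin (TCP) lies between the finger pads; the fingertips stand 8 mm ahead of it and the grasp point (between the pads) lies 11 mm behind it; z points along the fingers, y is the line along which they close (so a half turn about z gives the same grasp; the last joint's range is limited). The gripper opens to 85 mm and grips with 20 to 120 N. Pads are 22 mm wide; open, the fingers measure 114 mm over their backs; the gripper's body (76 mm by 85 mm) begins 54 mm behind the grasp point. The pads swing forward as they close: fully open they stand 13 mm farther back than shut.
Start: joints at [-1.491, 0.313, 1.498, -0, 1.331, -0.223], TCP at [156.539, -501.126, 239.294] pointing down, gripper open.
Joint ranges: [-2.94, 2.94], [-0.97, 2.17], [0.19, 2.56], [-1.23, 4.37], [0.02, 3.11], [-2.88, 2.88]. Speed limits (rad/s): [2.39, 2.39, 3.01, 3.14, 3.14, 3.14].

INTERFACE

Orientations are given as a unit quaternion [w, x, y, z].
In Python, from rig import * gives the robot as it stands.
- The arm moves only by the shell command python3 -m handwheel 'ROWS' [FORCE]. ROWS is JSON, a list that holds one entry, the list of rows, each a list of 7 numbers: the shift along the world's x, y, z in mm, then the turn, a rotation vector about the world's x, y, z in degrees, then the opening, from -1 (shut) to 1 (fully open). A call has 1 to 8 rows; each row shifts and turns the commanded pose from where the row before left it; what a row does not reach is not made up. A row lasts 1/8 s, in which the tool goes at most 62.5 mm and 10.7 degrees, less where a joint would pass 70% of its speed; a pose out of reach is approached as far as the arm can. A call is refused whole if a number of a shift passes 62.5 or a number of a turn 10.7, either way. A call with a gripper value outside its range is refused whole. The fingers move at their own pace and stop on an object; FORCE is the grip in N (left out, the last holds). Time passes only in rows, so rows that do not move let the fingers close. It gives the time, the measured TCP pose, the force, the opening and the grip force at its end, in the units of the state.
- sense(): the state, without advancing time (a new reading comes with each control period).
- capture(name): name is "side" or "top" or "wrist"; returns a dict with "image" (480x640x3 uint8, red, green, blue), "fx", "fy", "cx", "cy" (pixels), "rvec" (rotation vector, rad) and "tvec" (3), from world to camera coordinates, as OpenCV has them; the wrist camera has in their place "hand_eye" (4x4, takes a point from camera to tool coordinates, whose origin is the TCP and whose axes are the flange's). Camera axes: x right, y down, z forward; pixel columns grow to the right and rows downward; lengths in mm; the calibration is good to about 2 mm. A picture is of the moment at which its call begins: read the wrist's pose just before it. There is no depth.
- finish_job(): hands the job in; it is judged then, once.
The state is a dict: "time_s": time; "joints": joint angles; "dq": joint speeds; "tau": joint torques, N m; "eef_pos": TCP position; "ee_rot": TCP orientation; "force": force on the tool from outside, world axes, zero at the start; "wrist_torque": the same for the moment, N m; "grip_width": opening from 0.0 (shut) to 1.0 (fully open); "grip_force": force on a finger pad.
Only numpy, scipy, OpenCV 4.12 (cv2) and the standard library are available. Lean on these libraries where they do the work, as an engineer would, in place of code of your own. Each camera call takes 0.05 s, during which the arm holds its last target. There are 200 camera calls.

TASK

Pick up the bottle caddy by its yellow handle bar and carry it to the red drip tray, balancing it so that the spray bottle in its loose tilting ring never tips over; do not touch the bottle. Hold the caddy clear above the middle of the tray and in line with it for a good 6 seconds without a break, the bottle balanced upright in its ring all the while so that it drips off, then set the caddy down gently in the middle of the tray, lined up with it, and let go. Leave the wrench, screwdriver and can alone.

Things in the scene. Friction and masses are not known exactly. Their poses are not given: they have to be found in the camera images.
- caddy: Dark steel bottle caddy, loose, 0.56 kg without the bottle. Origin on its underside below the middle of the handle, z up; feet reach from x = -141 to +164 mm and y = -91 to +91 mm. A blue tin (68 mm across, 101 mm high, fixed) stands at x = -92 mm, the spray bottle at x = +108 mm (top 248 mm above the underside). With the bottle it balances nearly below the handle.
- caddy_grip (a point): Middle of the yellow handle bar, 155 mm above the caddy's underside; axes as the caddy. The bar lies along x on two posts (x = -43 and +43 mm): 94 mm long, 24 mm wide (y), 26 mm high. Grip it across y, from above.
- caddy_axis (a point): Middle of the axis of the tilting ring that holds the bottle, at x = +108, y = 0, z = 100 mm in the caddy; the axis runs along the caddy's x. Off the bench the bottle falls over to either side like an upside-down pendulum (time constant about 0.45 s). Turning the caddy about this axis loads the ring's spring and steers the bottle: turn the caddy against the lean, beyond level.
- ring (a joint): Tilt of ring and bottle in the caddy, rad; 0 = in line, positive turns about the caddy's +x (bottle top goes to the caddy's -y). Stops at -0.36, +0.36. Spring to 0 of 0.051 N m/rad, too weak to hold the bottle; damping 0.001 N m s/rad. On bench or tray the bottle's flat bottom, 1.5 mm above the surface, lets it lean only about 0.05 rad.
- bottle: White spray bottle, green band, blue trigger head, clamped in the ring: 72 mm across, 246 mm high, 0.36 kg (within 10 percent). Origin at the centre of its bottom, z up along it; the ring axis crosses it 98.5 mm above the bottom; its centre of mass lies 18.5 mm above the ring axis; moment of inertia about the ring axis 0.0031 kg m2.
- tray: Red drip tray, fixed, 380 mm long (x) by 260 mm wide (y), floor 4 mm thick, rim 6 mm thick and 16 mm high; origin at the centre of its underside. The caddy goes in with its x axis along the tray's x axis, either way round.
- wrench: Steel wrench lying on the bench, about 200 mm long, a bystander.
- driver: Screwdriver with red handle lying on the bench, about 200 mm long, a bystander.
- can: Can, 66 mm across, 100 mm high, standing on the bench, a bystander.

How it is judged:
By the outcome, as a careful person would: the job done as asked, in the order asked, and still so for the second after the job is handed in, with the robot touching nothing.
It also fails if it takes over 72 s, if anything falls off the work surface, if the arm or the gripper's body presses on something with over 40 N, if the wrist force passes 120 N, or if a joint passes its speed limit or range.

## Working session

There is one attempt and no reset: what is moved stays moved. The work goes in short steps, Python scripts to look and compute and a shell command to move; the robot and the scene stay as the last step left them, time stands still between calls to the robot, and variables do not carry over. Pictures are saved under pics/ and viewed, at most 10 in all, crops included, and the job is handed in when it is done.

```bash
ls; mkdir -p pics; python3 - <<'E'
from rig import *
import cv2
print(sense())
for n in("side","top"):
    c=capture(n); cv2.imwrite(f"pics/{n}0.png",c["image"][:,:,::-1]); print(n,{k:v for k,v in c.items() if k!="image"})
c=capture("wrist");print(c["hand_eye"],c["fx"])
E
```

```text
pics
{'time_s': 0.0, 'joints': array([-1.49136895e+00,  3.13427707e-01,  1.49846515e+00, -1.39274204e-05,
        1.33101603e+00, -2.23411500e-01]), 'dq': array([-1.42765713e-03, -1.98234530e-05,  3.27984382e-04, -2.18147378e-04,
        6.01170223e-04,  2.60808463e-03]), 'tau': array([ 1.39280863e-03, -4.12263143e+01, -2.59742725e+01, -1.02391359e-04,
        4.13861009e-03,  5.63182700e-08]), 'eef_pos': array([ 156.52929956, -500.84709836,  238.73591976]), 'ee_rot': array([-6.56895742e-04,  9.88557500e-01,  1.50843087e-01,  4.05921956e-05]), 'force': array([-0.77834643,  0.69772049,  0.22784181]), 'wrist_torque': array([0.01190956, 0.01865813, 0.03644045]), 'grip_force': 0.0, 'grip_width': 1.0019936786234278}
side {'fx': 498.7679288634381, 'fy': 498.7679288634381, 'cx': 316.48191841436454, 'cy': 239.19251799030013, 'rvec': array([ 0.8355291 , -2.36995125,  1.27230509]), 'tvec': array([496.99947548, 297.10610771, 720.45323897])}
top {'fx': 448.34044673676317, 'fy': 448.34044673676317, 'cx': 318.7749891354593, 'cy': 237.16755627844736, 'rvec': array([ 2.22264572, -2.16706475,  0.07336175]), 'tvec': array([-13.73443187, 618.00800222, 908.58356865])}
[[ 6.34469197e-04 -9.53004988e-01 -3.02953942e-01  7.86090867e+01]
 [ 9.99999769e-01  6.78563134e-04 -4.02866535e-05  3.27791387e-01]
 [ 2.43966758e-04 -3.02953846e-01  9.53005198e-01 -1.35082909e+02]
 [ 0.00000000e+00  0.00000000e+00  0.00000000e+00  1.00000000e+00]] 424.04233934743525
```

View pics/side0.png

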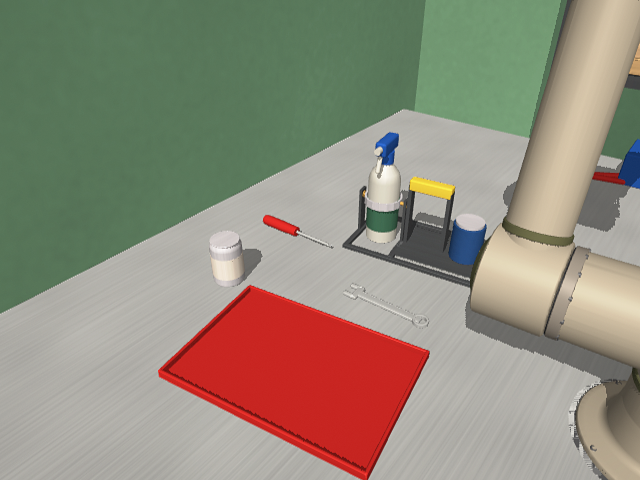

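View pics/top0.png

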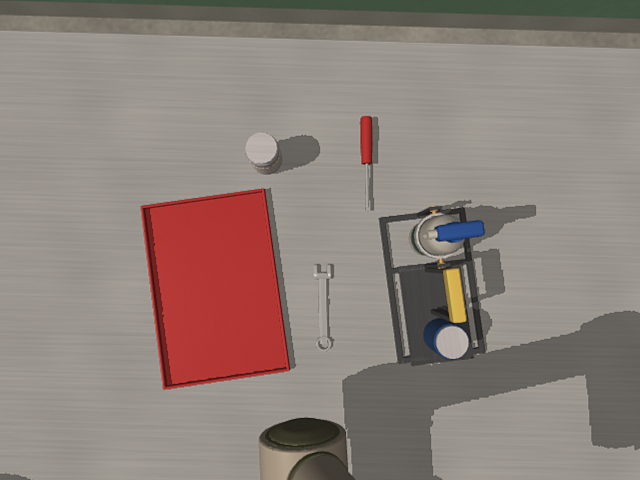

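```bash
cat > geo.py <<'E'
import numpy as np, cv2
from scipy.spatial.transform import Rotation as R
CAL={"side":(498.768,316.482,239.193,[0.8355291,-2.36995125,1.27230509],[496.99947548,297.10610771,720.45323897]),
"top":(448.34,318.775,237.168,[2.22264572,-2.16706475,0.07336175],[-13.73443187,618.00800222,908.58356865])}
def proj(n,P):
    f,cx,cy,r,t=CAL[n]; p=R.from_rotvec(r).apply(np.atleast_2d(P))+t
    return np.c_[f*p[:,0]/p[:,2]+cx,f*p[:,1]/p[:,2]+cy]
def ray(n,uv,z):
    f,cx,cy,r,t=CAL[n]; q=R.from_rotvec(r).inv(); c=q.apply(-np.array(t)); uv=np.atleast_2d(uv).astype(float)
    d=q.apply(np.c_[(uv[:,0]-cx)/f,(uv[:,1]-cy)/f,np.ones(len(uv))])
    return c+d*((z-c[2])/d[:,2])[:,None]
E
python3 - <<'E'
from geo import *
for n in CAL:
    q=R.from_rotvec(CAL[n][3]).inv(); print(n,"cam at",q.apply(-np.array(CAL[n][4])).round(),"looks",q.apply([0,0,1]).round(2))
I=cv2.imread("pics/top0.png").astype(int); b,g,r=I[...,0],I[...,1],I[...,2]
m=((r>150)&(g>120)&(b<90)).astype(np.uint8); 
(c,s,a)=cv2.minAreaRect(cv2.findNonZero(m)); print("yellow",c,s,a,m.sum())
m=((r>120)&(g<70)&(b<70)).astype(np.uint8); n,l,st,ce=cv2.connectedComponentsWithStats(m); k=1+st[1:,4].argmax()
h=cv2.convexHull(cv2.findNonZero((l==k).astype(np.uint8))); ap=cv2.approxPolyDP(h,8,True)[:,0]; print("tray",ap.tolist(),ray("top",ap,16).round(1).tolist())
J=cv2.resize(cv2.imread("pics/top0.png")[190:380,370:510],None,fx=4,fy=3.1,interpolation=cv2.INTER_CUBIC)
J=cv2.resize(cv2.imread("pics/top0.png")[190:380,370:510],None,fx=3.1,fy=3.1,interpolation=cv2.INTER_CUBIC)
K=cv2.resize(cv2.imread("pics/side0.png")[120:300,335:480],None,fx=2.4,fy=3.1*190/180,interpolation=cv2.INTER_CUBIC)
cv2.imwrite("pics/crop1.png",np.hstack([J,cv2.resize(K,(360,J.shape[0]))])); print(J.shape)
E
```

```text
side cam at [106. 650. 648.] looks [ 0.53 -0.65 -0.55]
top cam at [563.   8. 944.] looks [ 0.06 -0.01 -1.  ]
yellow (447.9204406738281, 265.7890930175781) (114.977783203125, 18.377763748168945) 77.09259033203125 798
tray [[288, 370], [163, 387], [141, 206], [263, 189]] [[345.9, 57.7, 16.0], [306.1, 309.9, 16.0], [673.6, 372.2, 16.0], [715.8, 120.6, 16.0]]
(589, 434, 3)
```

View pics/crop1.png

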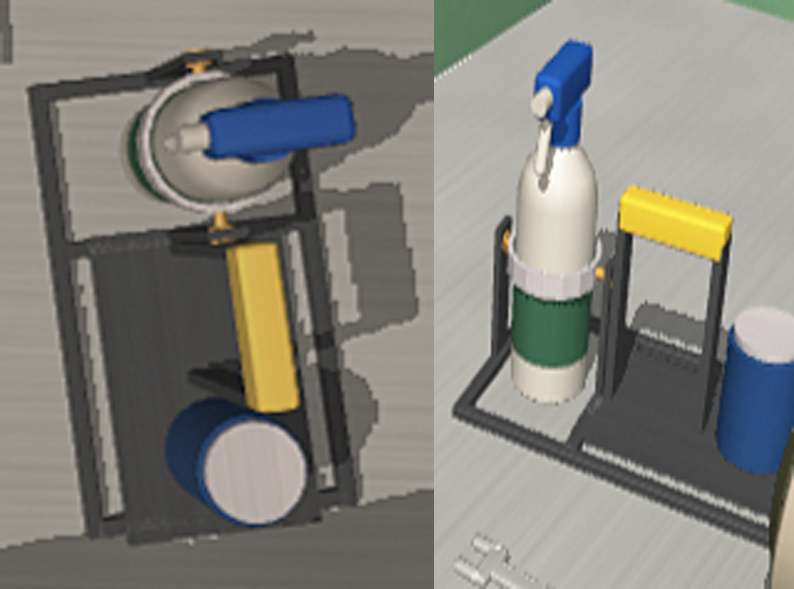

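```bash
python3 - <<'E'
from geo import *
from scipy.optimize import least_squares
o=np.array([370,190]);px=lambda *p:np.array(p)/3.1+o
obs=[((-92,0,101),px(254.5,470)),((-47,-12,168),px(298,408)),((47,-12,168),px(277,243)),((47,12,155),px(228,250))]
obs+=[((164,91,12),px(30,90)),((164,-91,12),px(293,57)),((-141,91,12),px(90,538)),((-141,-91,12),px(353,502))]
P=np.array([a for a,_ in obs],float);U=np.array([b for _,b in obs])
def W(p,P): c,s=np.cos(p[2]),np.sin(p[2]); return np.c_[p[0]+c*P[:,0]-s*P[:,1],p[1]+s*P[:,0]+c*P[:,1],P[:,2]]
f=lambda p:(proj("top",W(p,P))-U).ravel()
s=least_squares(f,[480,-270,.14],x_scale=[1,1,.01],loss="soft_l1");p=s.x
print("caddy",p[:2].round(1),np.degrees(p[2]).round(2));print(f(p).reshape(-1,2).round(1).tolist())
T=np.array([[345.9,57.7],[306.1,309.9],[673.6,372.2],[715.8,120.6]]);c=T.mean(0);e1=T[3]-T[0]+T[2]-T[1]
print("tray",c,np.degrees(np.arctan2(e1[1],e1[0])),np.linalg.norm(T[3]-T[0]),np.linalg.norm(T[1]-T[0]),np.linalg.norm(T[2]-T[1]))
# tray, side view colour
I=cv2.imread("pics/side0.png").astype(int);m=((I[...,2]>120)&(I[...,1]<70)&(I[...,0]<70)).astype(np.uint8); n,l,st,ce=cv2.connectedComponentsWithStats(m); k=1+st[1:,4].argmax()
ap=cv2.approxPolyDP(cv2.convexHull(cv2.findNonZero((l==k).astype(np.uint8))),10,True)[:,0];print("side tray",ap.tolist(),ray("side",ap,16).round(1).tolist())
# bottle at theta=+-.05: head nozzle etc, side view yellow corners pred
for th in(-.05,0,.05):
    b=np.array([[108,0,100]])+np.array([[0,-np.sin(th)*d,np.cos(th)*d] for d in(-98.5,0,60,100,146)])
    print(th,"side",((proj("side",W(p,b))-[335,120])*[360/145,589/180]).round().tolist(),"top",((proj("top",W(p,b))-o)*3.1).round().tolist())
print("yellow side",((proj("side",W(p,np.array([[47,12,168],[-47,12,168],[-47,-12,168.]])))-[335,120])*[360/145,589/180]).round().tolist())
E
```

```text
caddy [ 514.  -236.5] 8.5
[[-0.2, 1.0], [0.9, 0.7], [-0.1, -0.5], [-0.1, -1.2], [-1.0, -1.5], [0.2, -1.4], [-0.9, 1.0], [1.9, 1.4]]
tray [510.35 215.1 ] 9.63611316380261 375.20983462590635 255.3211311270573 372.7432628499139
side tray [[428, 351], [366, 479], [158, 371], [250, 285]] [[344.9, 60.1, 16.0], [297.1, 317.8, 16.0], [670.2, 377.6, 16.0], [713.6, 123.0, 16.0]]
-0.05 side [[116.0, 371.0], [121.0, 255.0], [124.0, 179.0], [126.0, 125.0], [129.0, 61.0]] top [[175.0, 151.0], [207.0, 143.0], [231.0, 137.0], [249.0, 133.0], [271.0, 127.0]]
0 side [[114.0, 374.0], [121.0, 255.0], [126.0, 177.0], [129.0, 123.0], [132.0, 57.0]] top [[168.0, 152.0], [207.0, 143.0], [236.0, 137.0], [258.0, 132.0], [286.0, 126.0]]
0.05 side [[112.0, 377.0], [121.0, 255.0], [127.0, 176.0], [131.0, 120.0], [136.0, 53.0]] top [[161.0, 153.0], [207.0, 143.0], [241.0, 136.0], [267.0, 131.0], [300.0, 124.0]]
yellow side [[186.0, 194.0], [293.0, 227.0], [302.0, 212.0]]
```

```bash
python3 -m handwheel '[[[45,33,20,0,0,-1.1,1],[45,33,20,0,0,-1.1,1],[45,33,20,0,0,-1.1,1],[45,33,20,0,0,-1.1,1],[45,33,20,0,0,-1.1,1],[45,33,20,0,0,-1.1,1],[45,33,20,0,0,-1.1,1],[42,33,20,0,0,-1.2,1]]]' 100; python3 - <<'E'
from rig import *
import cv2
from geo import *
s=sense();print(s["time_s"],s["eef_pos"].round(1),s["ee_rot"].round(4),s["joints"].round(2),"rotvec vs down",)
M=R.from_quat(np.roll(s["ee_rot"],-1)).as_matrix();print(M.round(3).tolist())
c=capture("wrist");im=c["image"][:,:,::-1]
cv2.imwrite("pics/w1.png",im);np.savez("w1.npz",pos=s["eef_pos"],q=s["ee_rot"],he=c["hand_eye"],f=c["fx"],cx=c["cx"],cy=c["cy"])
E
```

```text
time_s: 1.15
eef_pos: [514.8, -235.7, 399.7]
ee_rot: [-0.0, 0.997, 0.073, -0.0]
force: [0.1, -1.3, 0.6]
grip_width: 1.0
grip_force: 0.0
1.15 [ 514.8 -235.7  399.7] [-1.000e-04  9.973e-01  7.340e-02 -1.000e-04] [-0.64  0.36  1.02 -0.    1.76  0.79] rotvec vs down
[[0.989, 0.146, -0.0], [0.146, -0.989, 0.0], [-0.0, -0.0, -1.0]]
```

View pics/w1.png

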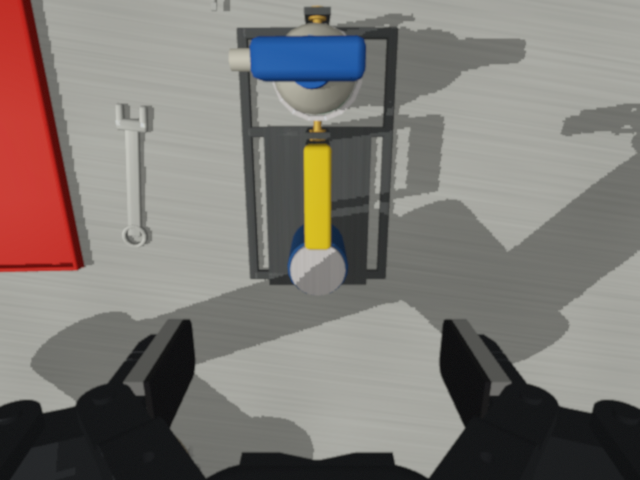

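```bash
python3 - <<'E'
import cv2,numpy as np
I=cv2.imread("pics/w1.png");print(np.load("w1.npz")["cx"],np.load("w1.npz")["cy"])
cv2.imwrite("pics/w1c.png",cv2.resize(I[5:155,220:410],None,fx=4,fy=4,interpolation=cv2.INTER_CUBIC))
E
```

```text
316.8107938982483 241.90960910834895
```

View pics/w1c.png

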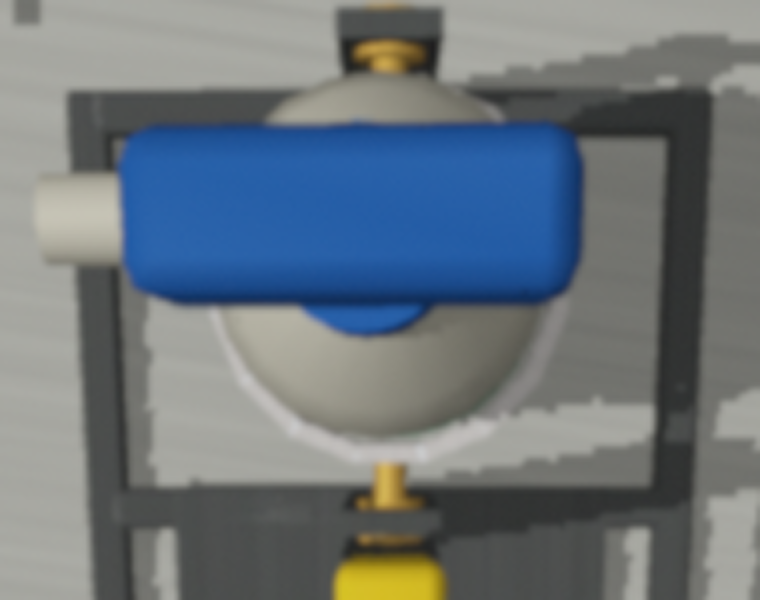

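```bash
python3 -m handwheel '[[[0.7,0.2,-50,0,0,0,1],[0,0,-50,0,0,0,1],[0,0,-50,0,0,0,1],[0,0,-45,0,0,0,1]]]' 100; python3 - <<'E'
from rig import *
import cv2,numpy as np
a=capture("side")["image"][:,:,::-1];b=capture("top")["image"][:,:,::-1]
cv2.imwrite("pics/s2.png",a);cv2.imwrite("pics/t2.png",b)
f=lambda I,x,y:cv2.resize(I[y:y+240,x:x+160],None,fx=2.4,fy=2.4)
cv2.imwrite("pics/st2.png",np.hstack([f(a,335,20),f(b,370,150)]))
E
```

```text
time_s: 1.7
eef_pos: [513.8, -236.6, 202.3]
ee_rot: [-0.0, 0.997, 0.074, -0.0]
force: [0.8, -0.8, -0.3]
grip_width: 0.996
grip_force: 0.0
```

View pics/st2.png

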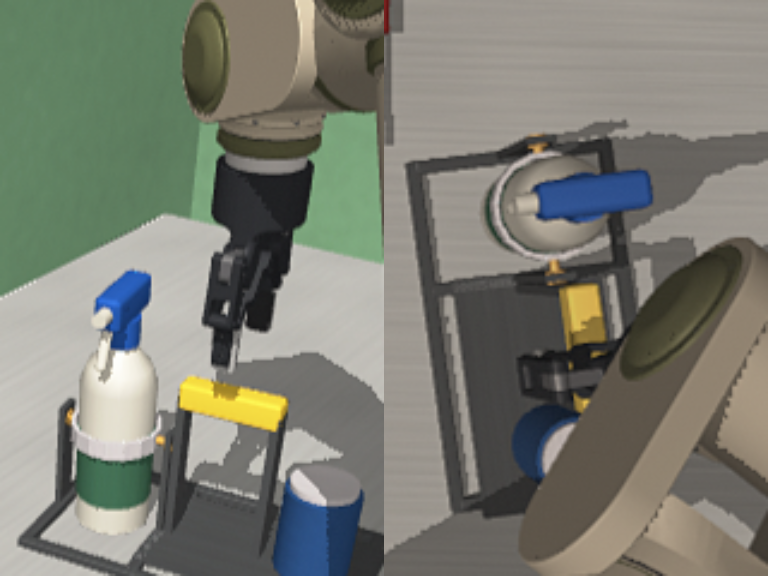

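```bash
python3 -m handwheel '[[[1,0.5,-30,0,0,0,1],[0,0,-20,0,0,0,1],[0,0,-10,0,0,0,1],[0,0,0,0,0,0,1],[0,0,0,0,0,0,-1],[0,0,0,0,0,0,-1],[0,0,0,0,0,0,-1],[0,0,0,0,0,0,-1]]]' 100; python3 - <<'E'
from rig import *
import cv2,numpy as np
s=sense();print(s["eef_pos"].round(1),s["ee_rot"].round(4),s["wrist_torque"].round(3),s["force"].round(1))
d={"pos":s["eef_pos"],"q":s["ee_rot"]}
for n in("side","top"):
    I=capture(n)["image"][:,:,::-1];cv2.imwrite(f"pics/{n}3.png",I)
    h=cv2.cvtColor(I,cv2.COLOR_BGR2HSV);m=((abs(h[...,0].astype(int)-109)<8)&(h[...,1]>150)&(h[...,2]>70)).astype(np.uint8)
    k,l,st,ce=cv2.connectedComponentsWithStats(m);print(n,[(st[i].tolist(),ce[i].round(1).tolist()) for i in range(1,k) if st[i,4]>60])
print(s["time_s"])
E
```

```text
time_s: 2.8
eef_pos: [515.3, -236.3, 144.7]
ee_rot: [-0.0, 0.997, 0.074, 0.0]
force: [-0.6, 2.5, 3.8]
grip_width: 0.269
grip_force: 98.5
[ 515.3 -236.3  144.7] [-0.000e+00  9.973e-01  7.380e-02  1.000e-04] [0.175 0.155 0.01 ] [-0.6  2.5  3.8]
side [([375, 133, 23, 32, 455], [387.2, 147.6]), ([618, 139, 22, 49, 682], [631.5, 166.1]), ([449, 221, 37, 44, 1064], [465.8, 245.1])]
top [([433, 221, 49, 21, 762], [457.2, 230.8])]
2.8
```

```bash
cat > head.py <<'E'
from geo import *
from scipy.optimize import least_squares, minimize_scalar
S=8
def mask(I):
    h=cv2.cvtColor(np.ascontiguousarray(I),cv2.COLOR_BGR2HSV)
    return ((abs(h[...,0].astype(int)-109)<8)&(h[...,1]>150)&(h[...,2]>70)).astype(np.uint8)
def feats(M,s=1.):   # centroid, sqrt second moments
    m=cv2.moments(M,True); a=m["m00"]
    return np.array([m["m10"]/a,m["m01"]/a])/s, np.array([m["mu20"]/a/s/s, m["mu11"]/a/s/s, m["mu02"]/a/s/s])
def blob(I,guess):
    k,l,st,ce=cv2.connectedComponentsWithStats(mask(I))
    g=[i for i in range(1,k) if st[i,4]>60]; 
    if not g: return None
    i=min(g,key=lambda i:np.hypot(*(ce[i]-guess)))
    return feats((l==i).astype(np.uint8)) if np.hypot(*(ce[i]-guess))<45 else None
def shape(q):  # q: x0,hx,y1,y2,z1,z2,r,zc
    x0,hx,y1,y2,z1,z2,r,zc=q
    B=np.array([[x0+a*hx,y,z] for a in(-1,1) for y in(y1,y2) for z in(z1,z2)])
    t=np.linspace(0,2*np.pi,16,0); C=np.vstack([np.c_[r*np.cos(t),r*np.sin(t),0*t+z] for z in(zc,z1)])
    return [B,C]
def model(pj,q,th,Rc,O):  # Rc caddy rotation, O origin -> features
    hs=[]
    for V in shape(q):
        P=(R.from_euler("x",th).apply(V)+[108,0,100]); hs.append(cv2.convexHull(pj(Rc.apply(P)+O).astype(np.float32))[:,0])
    o=np.floor(np.vstack(hs).min(0)-2); n=np.ceil(np.vstack(hs).max(0)-o+3)
    M=np.zeros((int(n[1]*S),int(n[0]*S)),np.uint8)
    for h in hs: cv2.fillConvexPoly(M,np.round((h-o+.5)*S*16).astype(np.int32),1,shift=4)
    c,v=feats(M,S); return c+o-.5,v
def caddy(pos,q):  # tool pose -> caddy pose
    T=R.from_quat(np.roll(q,-1)); Rc=T*R.from_euler("x",np.pi)   # tool x = caddy x
    return Rc, np.array(pos)-Rc.apply([0,0,144.5])
E
python3 - <<'E'
from head import *
w=np.load("w1.npz")
T=R.from_quat(np.roll(w["q"],-1));he=w["he"]
def pw(P):
    p=T.inv().apply(P-w["pos"]);p=(p-he[:3,3])@he[:3,:3];return np.c_[w["f"]*p[:,0]/p[:,2]+w["cx"],w["f"]*p[:,1]/p[:,2]+w["cy"]]
q=[0,.9973,.0738,0];Rc,O=caddy([515.3,-236.3,144.5],np.array(q)/np.linalg.norm(q));print(Rc.as_euler("ZYX",True),O)
V=[(pw,"w1",(308,58)),(lambda P:proj("top",P),"top3",(457,231)),(lambda P:proj("side",P),"side3",(387,147)),(lambda P:proj("top",P),"top0",(457,231)),(lambda P:proj("side",P),"side0",(387,147))]
obs=[blob(cv2.imread(f"pics/{n}.png"),g) for _,n,g in V]
off0=np.zeros(6)
def res(p,full=False):
    r=[]
    for i,((pj,_,_),(c,v)) in enumerate(zip(V,obs)):
        mc,mv=model(pj,p[:8],-.047,Rc,O); k=[0,1,2,1,2][i]
        r+=list(mc+p[8+2*k:10+2*k]-c)+list((mv-v)/np.sqrt(v[0]+v[2])/2)
    return np.array(r+list(p[8:]/1.0)+list((p[:8]-q0)/[8,5,15,15,8,8,4,8]))
q0=np.array([0,14,-40,35,120,146,13,100.])
s=least_squares(res,np.r_[q0,off0],diff_step=1e-2,x_scale=np.r_[np.ones(8)*5,np.ones(6)])
print(s.x.round(2),s.cost);print(res(s.x)[:25].reshape(5,5).round(2))
np.save("q.npy",s.x)
h=[(262,150)];print("can top",ray("top",h,100))
E
```

```text
[8.46432475 0.         0.        ] [ 5.15300000e+02 -2.36300000e+02 -2.84217094e-14]
[ 0.0000e+00  1.1520e+01 -3.5480e+01  3.3660e+01  1.2703e+02  1.4687e+02
  1.4770e+01  9.4620e+01 -3.9000e-01  7.0000e-02  9.4000e-01  4.0000e-02
  9.0000e-01  4.4000e-01] 4.572581528176026
[[ 0.42 -0.07 -0.35 -0.06 -0.17]
 [ 0.67 -0.15  0.39 -0.05 -0.06]
 [-0.07 -0.35  0.3  -0.3  -0.04]
 [-1.68  0.08  0.44 -0.04 -0.06]
 [-0.88  0.03  0.37 -0.33 -0.11]]
can top [[776.82262439 114.76450867 100.        ]]
```

```bash
python3 - <<'E'
from head import *
for n,g in(("top",(457,231)),("side",(387,147))):
    for k in("0","2","3"):
        I=cv2.imread(f"pics/{n}{k}.png") if k!="2" else cv2.imread(f"pics/{n[0]}2.png")
        # orange pivots and lower green band for caddy motion
        c=blob(I,g)[0]; h=cv2.cvtColor(I,cv2.COLOR_BGR2HSV);m=(abs(h[...,0].astype(int)-75)<12)&(h[...,1]>100);
        y0,y1,x0,x1=(190,260,400,450) if n=="top" else (180,260,355,415)
        m=m[y0:y1,x0:x1].astype(np.uint8);gm=feats(m)[0]+[x0,y0] if m.sum()>20 else None
        o=((abs(h[...,0].astype(int)-17)<6)&(h[...,1]>130)).astype(np.uint8)[195:285,410:460] if n=="top" else None
        print(n,k,c.round(2),"green",gm,m.sum(), None if o is None else (feats(o)[0]+[410,195],o.sum()))
d=cv2.absdiff(cv2.imread("pics/t2.png"),cv2.imread("pics/top3.png"))[200:380,375:445].max(2);print((d>40).sum())
d=cv2.absdiff(cv2.imread("pics/top0.png"),cv2.imread("pics/top3.png"))[200:380,375:445].max(2);print((d>40).sum())
E
```

```text
top 0 [459.57 230.59] green None 18 (array([449.55555556, 270.        ]), np.uint64(279))
top 2 [456.98 230.84] green None 8 (array([449.60869565, 270.07971014]), np.uint64(276))
top 3 [457.23 230.82] green None 11 (array([449.48708487, 269.7896679 ]), np.uint64(271))
side 0 [388.02 147.27] green [381.7398568  219.92840095] 419 None
side 2 [387.12 147.78] green [381.44225352 219.89295775] 355 None
side 3 [387.2  147.65] green [381.79472141 219.87096774] 341 None
941
1011
```

```bash
cat > step.py <<'E'
import sys, json, os
from rig import *
from head import *
I_,K,C,ML=.0031,.051,.001,.36*.0185
A=(ML*9.81-K)/I_; DT=.0125
O0=np.array([515.24,-236.43,0]);PS0=8.46; O1=np.array([507.3,215.0,0]);PS1=9.5; LIFT=60
q=np.load("q.npy")
def trap(s,r=1/6):   # smooth trapezoid 0..1
    t=np.linspace(0,1,601);v=np.clip(np.minimum(t,1-t)/r,0,1);v=v*v*(3-2*v);c=np.cumsum(v);return float(np.interp(s,t,(c-c[0])/(c[-1]-c[0])))
mj=lambda s:(lambda s:s**3*(10-15*s+6*s*s))(min(max(s,0),1))
def ref(n,down):
    s=trap(min(max((n-4)/48,0),1)); z=LIFT*mj(n/8)
    if down is not None: z-= (LIFT-3.)*min(max((n-down)/20,0),1) if True else 0
    o=O0+(O1-O0)*s; o[2]=z; return o,PS0+(PS1-PS0)*s
def tcp(o,ps,ph):
    Z=R.from_euler("z",ps,degrees=True); Rc=Z*R.from_euler("x",ph)
    return o+Z.apply([108,0,100])+Rc.apply([-108,0,44.5]), Rc
def latY(o): return .001*(-np.sin(np.radians(9))*o[0]+np.cos(np.radians(9))*o[1])
def prop(x,P,dur,p0,p1,v,vprev):
    x=x.copy(); x[1]+=ML/I_*(v-vprev); n=round(dur/DT)
    for i in range(n):
        ph=p0+(p1-p0)*(i+.5)/n
        acc=A*x[0]+K/I_*ph-C/I_*(x[1]-(p1-p0)/dur)+x[2]
        x[1]+=acc*DT; x[0]+=x[1]*DT
        if P is not None:
            F=np.array([[1,DT,0],[A*DT,1,DT],[0,0,1]]); P=F@P@F.T+np.diag([1e-8,(.15**2)*DT,(.2**2)*DT])
    return x,P
def run(x,P,segs,p,v,traj=None):
    for dur,pe,ve in segs:
        x,P=prop(x,P,dur,p,pe,ve,v); p,v=pe,ve
        if traj is not None: traj.append(x[:2].copy())
    return x,P,p,v
def main():
    N=int(sys.argv[1]); flag=sys.argv[2:] 
    if "init" in flag: S=dict(x=[-.047,0,0],P=np.diag([.004**2,.01**2,.3**2]).tolist(),n=0,pos=[515.24,-236.43,144.29],rot=R.from_euler("z",PS0,degrees=True).as_quat().tolist(),ph=0,segs=[],down=None,log=[],v=0)
    else: S=json.load(open("plan.json"))
    x,P=np.array(S["x"]),np.array(S["P"]); p=S["ph"]; v=0.
    x,P,p,v=run(x,P,S["segs"],p,v)
    if "init" not in flag:
        s=sense(); img=capture("top")["image"][:,:,::-1]
        Rc,o=caddy(s["eef_pos"],s["ee_rot"]); xp=x.copy()
        off=q[10:12]; pj=lambda X:proj("top",X)
        f=lambda th:model(pj,q[:8],th,Rc,o)[0]+off
        b=blob(img,f(x[0]-p))
        if b is None: print("NO BLOB"); cv2.imwrite("pics/lost.png",img)
        else:
            r=minimize_scalar(lambda th:np.sum((f(th)-b[0])**2),bounds=(-.4,.4),method="bounded")
            roll=np.arctan2(Rc.as_matrix()[2,1],Rc.as_matrix()[2,2]); z=r.x+roll   # absolute tilt
            H=np.array([1,0,0]);k=P@H/(P[0,0]+.005**2); x=x+k*(z-x[0]); P=P-np.outer(k,H@P)
            print(f"t={s['time_s']:.2f} meas abs={z:.4f} rel={r.x:.4f} fiterr={r.fun**.5:.2f}px pred={xp[0]:.4f},{xp[1]:.3f} est th={x[0]:.4f} w={x[1]:.3f} d={x[2]:.3f} roll={roll:.4f}/{p:.4f}")
        print("poserr",(s["eef_pos"]-S["pos"]).round(1),"F",s["force"].round(1),"grip",round(s["grip_force"]),"O",o.round(1),"yaw",round(float(np.degrees(np.arctan2(*Rc.as_matrix()[[1,0],0]))),2))
        x,P=prop(x,P,.05,p,p,0,v); v=0.
    if "down" in flag and S["down"] is None: S["down"]=S["n"]
    n0=S["n"]; M=20
    lat=lambda n:latY(ref(n,S["down"])[0])
    def segs(ph):
        o=[]
        for i in range(M):
            o.append((.125,ph[i],(lat(n0+i+1)-lat(n0+i))/.125))
            if (i+1)%N==0: o.append((.05,ph[i],0.))
        return o
    def cost(ph):
        tr=[]; run(x,None,segs(ph),p,0.,tr); tr=np.array(tr)
        d=np.diff(np.r_[p,ph]); dd=np.diff(np.r_[0,d])
        return np.r_[tr[:,0]/.02,tr[:,1]/.3,ph/.06,d/.03,dd/.03,tr[-1]/[.003,.006]]
    b=cost(np.zeros(M)); J=np.stack([cost(e)-b for e in np.eye(M)],1)
    ph=np.linalg.lstsq(J,-b,rcond=None)[0]
    pos=np.array(S["pos"]); rot=R.from_quat(S["rot"]); rows=[]; sg=[]
    for i in range(N):
        o,ps=ref(n0+i+1,S["down"]); t,Rd=tcp(o,ps,ph[i]); t=t-[0,0,.21]
        tv=np.degrees((Rd*rot.inv()).as_rotvec()).round(1); sh=(t-pos).round(1)
        pos=pos+sh; rot=R.from_rotvec(tv,degrees=True)*rot; m=rot.as_matrix(); pe=float(np.arctan2(m[2,1],m[2,2]))
        rows.append([*map(lambda a:float(a)+0.,sh),*map(lambda a:float(a)+0.,tv),-1]); sg.append((.125,pe,(lat(n0+i+1)-lat(n0+i))/.125))
    tr=[]; run(x,None,sg,p,0.,tr)
    print("n",n0,"z",ref(n0,S["down"])[0][2].round(1),"plan th",[round(float(a[0]),3) for a in tr],"phi",[round(a[1],3) for a in sg])
    print(json.dumps([rows]).replace(" ","").replace(".0,",",").replace("-0,","0,"))
    json.dump(dict(x=x.tolist(),P=P.tolist(),n=n0+N,pos=pos.tolist(),rot=rot.as_quat().tolist(),ph=p,segs=sg,down=S["down"],log=[]),open("plan.json","w"))
main()
E
python3 - <<'E'
from head import *
w=np.load("w1.npz");T=R.from_quat(np.roll(w["q"],-1));he=w["he"]
def pw(P):
    p=T.inv().apply(P-w["pos"]);p=(p-he[:3,3])@he[:3,:3];return np.c_[w["f"]*p[:,0]/p[:,2]+w["cx"],w["f"]*p[:,1]/p[:,2]+w["cy"]]
qq=[0,.9973,.0738,0];Rc,O=caddy([515.3,-236.3,144.5],np.array(qq)/np.linalg.norm(qq))
t=lambda P:proj("top",P);s=lambda P:proj("side",P)
V=[(pw,"w1",(308,58),0),(t,"top3",(457,231),1),(s,"side3",(387,147),2)]
obs=[blob(cv2.imread(f"pics/{n}.png"),g) for _,n,g,_ in V]
q0=np.array([0,14,-40,35,120,146,13,100.])
def res(p):
    r=[]
    for (pj,_,_,k),(c,v) in zip(V,obs):
        mc,mv=model(pj,p[:8],-.047,Rc,O); r+=list(mc+p[8+2*k:10+2*k]-c)+list((mv-v)/np.sqrt(v[0]+v[2])/2)
    return np.array(r+list(p[8:])+list((p[:8]-q0)/[8,5,15,15,8,8,4,8]))
S=least_squares(res,np.r_[q0,np.zeros(6)],diff_step=1e-2,x_scale=np.r_[np.ones(8)*5,np.ones(6)]);print(S.x.round(2),S.cost,"\n",res(S.x)[:15].reshape(3,5).round(2));np.save("q.npy",S.x)
f=lambda th:model(t,S.x[:8],th,Rc,O)[0]+S.x[10:12]
r=minimize_scalar(lambda th:np.sum((f(th)-obs[1][0])**2),bounds=(-.4,.4),method="bounded");print("check theta",r.x,f(0)-f(-.1))
E
python3 step.py 4 init
```

```text
[ 0.0000e+00  1.1950e+01 -3.5290e+01  3.4160e+01  1.2378e+02  1.4578e+02
  1.4910e+01  9.5230e+01 -1.8000e-01  2.0000e-02  3.7000e-01  6.0000e-02
  5.2000e-01  2.9000e-01] 1.4425647561264976 
 [[ 0.19 -0.   -0.27 -0.06 -0.05]
 [-0.4  -0.06  0.55 -0.06 -0.03]
 [-0.51 -0.3   0.42 -0.32 -0.26]]
check theta -0.04237472419482113 [ 8.2666831  -0.98943037]
n 0 z 0.0 plan th [-0.046, -0.041, -0.031, -0.019] phi [0.034, 0.037, 0.02, -0.002]
[[[0.2,-1.5,0.9,1.9,0.3,0,-1],[0,-0.2,5.3,0.2,0,0,-1],[-0.1,0.8,10.3,-1,-0.1,0,-1],[-0.1,1,13.5,-1.2,-0.2,0,-1]]]
```

```bash
sed -i 's#z=LIFT\*mj(n/8)#z=LIFT*min(n/8,1)#' step.py; python3 -c "
import numpy as np;q=np.load('q.npy');q[10]+=.4;np.save('q.npy',q)"; python3 step.py 4 init
```

```text
n 0 z 0.0 plan th [-0.046, -0.041, -0.031, -0.019] phi [0.034, 0.037, 0.02, -0.002]
[[[0.2,-1.5,7.5,1.9,0.3,0,-1],[0,-0.2,7.5,0.2,0,0,-1],[-0.1,0.8,7.5,-1,-0.1,0,-1],[-0.1,1,7.5,-1.2,-0.2,0,-1]]]
```

```bash
python3 -m handwheel '[[[0.2,-1.5,7.5,1.9,0.3,0,-1],[0,-0.2,7.5,0.2,0,0,-1],[-0.1,0.8,7.5,-1,-0.1,0,-1],[-0.1,1,7.5,-1.2,-0.2,0,-1]]]' 100 | head -3; python3 step.py 4
```

```text
time_s: 3.4
eef_pos: [515.1, -236.0, 174.4]
ee_rot: [0.001, 0.997, 0.074, -0.0]
t=3.40 meas abs=-0.0111 rel=-0.0082 fiterr=0.17px pred=-0.0193,0.085 est th=-0.0112 w=0.119 d=0.037 roll=-0.0029/-0.0017
poserr [-0.2  0.3  0.1] F [ 0.7  0.2 -9. ] grip 99 O [ 515.  -236.5   29.9] yaw 8.45
n 4 z 30.0 plan th [0.007, 0.014, 0.015, 0.013] phi [-0.032, -0.042, -0.037, -0.025]
[[[-0.2,1.4,7.5,-1.7,-0.3,0,-1],[-0.1,1.7,7.5,-0.6,-0.1,0,-1],[0,2.5,7.5,0.3,0.1,0,-1],[0,4.1,7.5,0.7,0.1,0,-1]]]
```

```bash
python3 -m handwheel '[[[-0.2,1.4,7.5,-1.7,-0.3,0,-1],[-0.1,1.7,7.5,-0.6,-0.1,0,-1],[0,2.5,7.5,0.3,0.1,0,-1],[0,4.1,7.5,0.7,0.1,0,-1]]]' 100 | head -1; python3 step.py 4
```

```text
time_s: 3.95
t=3.95 meas abs=0.0131 rel=0.0370 fiterr=0.18px pred=0.0127,-0.034 est th=0.0131 w=-0.033 d=0.038 roll=-0.0239/-0.0247
poserr [0.  0.2 0.6] F [  0.3  -0.6 -10. ] grip 99 O [ 515.5 -229.8   60.4] yaw 8.45
n 8 z 60.0 plan th [0.003, 0.001, 0.002, 0.004] phi [-0.016, -0.007, -0.003, -0.002]
[[[-0.1,6.4,0,0.5,0.1,0,-1],[-0.1,8.3,0,0.5,0,0.1,-1],[-0.1,10.1,0,0.2,0.1,0,-1],[-0.2,11.1,0,0.1,0,0,-1]]]
```

Prediction and measurement agree well. Carry on.

```bash
python3 -m handwheel '[[[-0.1,6.4,0,0.5,0.1,0,-1],[-0.1,8.3,0,0.5,0,0.1,-1],[-0.1,10.1,0,0.2,0.1,0,-1],[-0.2,11.1,0,0.1,0,0,-1]]]' 100 | head -1; python3 step.py 5
```

```text
time_s: 4.5
t=4.50 meas abs=-0.0094 rel=-0.0080 fiterr=0.24px pred=0.0036,0.016 est th=-0.0094 w=-0.025 d=0.013 roll=-0.0014/-0.0017
poserr [-0.   0.9 -0.1] F [ 0.1  0.3 -8.2] grip 99 O [ 514.4 -190.1   59.7] yaw 8.56
n 12 z 60.0 plan th [-0.022, -0.022, -0.017, -0.01, -0.003] phi [0.018, 0.023, 0.016, 0.005, -0.003]
[[[-0.1,10.4,0,1.1,0.2,0,-1],[-0.1,11,0,0.3,0,0.1,-1],[-0.3,11.6,0,-0.4,-0.1,0,-1],[-0.3,11.8,0,-0.6,-0.1,0,-1],[-0.2,11.7,0,-0.5,0,0,-1]]]
```

```bash
python3 -m handwheel '[[[-0.1,10.4,0,1.1,0.2,0,-1],[-0.1,11,0,0.3,0,0.1,-1],[-0.3,11.6,0,-0.4,-0.1,0,-1],[-0.3,11.8,0,-0.6,-0.1,0,-1],[-0.2,11.7,0,-0.5,0,0,-1]]]' 100 | head -1; python3 step.py 5
```

```text
time_s: 5.18
t=5.17 meas abs=0.0180 rel=0.0221 fiterr=0.19px pred=-0.0029,0.053 est th=0.0179 w=0.113 d=0.041 roll=-0.0041/-0.0035
poserr [-0.1  1.   0.1] F [ 0.1  0.7 -9.1] grip 99 O [ 513.4 -133.9   59.9] yaw 8.66
n 17 z 60.0 plan th [0.027, 0.032, 0.029, 0.022, 0.015] phi [-0.037, -0.046, -0.032, -0.012, 0.002]
[[[-0.4,12.8,0,-1.9,-0.3,0.1,-1],[-0.3,11.6,0,-0.5,-0.1,0,-1],[-0.1,10.7,0,0.8,0.1,0,-1],[-0.1,10.4,0,1.1,0.2,0,-1],[-0.1,10.7,0,0.8,0.1,0.1,-1]]]
```

```bash
python3 -m handwheel '[[[-0.4,12.8,0,-1.9,-0.3,0.1,-1],[-0.3,11.6,0,-0.5,-0.1,0,-1],[-0.1,10.7,0,0.8,0.1,0,-1],[-0.1,10.4,0,1.1,0.2,0,-1],[-0.1,10.7,0,0.8,0.1,0.1,-1]]]' 100 | head -1; python3 step.py 4
```

```text
time_s: 5.85
t=5.85 meas abs=-0.0057 rel=-0.0086 fiterr=0.19px pred=0.0154,-0.047 est th=-0.0057 w=-0.108 d=0.013 roll=0.0029/0.0017
poserr [0.1 0.4 0. ] F [-0.5 -0.7 -9.5] grip 100 O [512.5 -77.2  59.8] yaw 8.83
n 22 z 60.0 plan th [-0.031, -0.034, -0.027, -0.016] phi [0.039, 0.048, 0.032, 0.009]
[[[0.1,9.6,0,2.1,0.3,0,-1],[-0.2,10.9,0,0.5,0.1,0,-1],[-0.3,12,0,-0.9,-0.1,0,-1],[-0.3,12.3,0,-1.3,-0.2,0.1,-1]]]
```

```bash
python3 -m handwheel '[[[0.1,9.6,0,2.1,0.3,0,-1],[-0.2,10.9,0,0.5,0.1,0,-1],[-0.3,12,0,-0.9,-0.1,0,-1],[-0.3,12.3,0,-1.3,-0.2,0.1,-1]]]' 100 | head -1; python3 step.py 4
cat > fit.py <<'E'
import re
src=open("step.py").read().replace("\nmain()","\n");exec(src)
# (phis, n0, N, measured at end)
D=[([.034,.037,.02,-.002],0,-.0111),([-.032,-.042,-.037,-.025],4,.0131),([-.016,-.007,-.003,-.002],8,-.0094),([.018,.023,.016,.005,-.003],12,.0180),([-.037,-.046,-.032,-.012,.002],17,-.0057)]
lat=lambda n:latY(ref(n,None)[0])
def r(u):
    global A,K,ML,C
    m=.36*u[0];ML=m*.0185;A=(ML*9.81-.051)/.0031;K=.051*u[1];C=.001
    x=np.array([u[3],0,u[2]]);p=0.;out=[]
    for ph,n0,z in D:
        sg=[(.125,f,(lat(n0+i+1)-lat(n0+i))/.125) for i,f in enumerate(ph)]
        x,_,p,v=run(x,None,sg,p,0.); out.append((x[0]-z)/.005); x,_=prop(x,None,.05,p,p,0.,v)
    return np.array(out+[(u[0]-1)/.06,(u[1]-1)/.1,u[2]/.1,(u[3]+.047)/.005])
for st in(.92,1,1.08):
    s=least_squares(r,[st,1,0,-.047]);print(s.x.round(3),s.cost.round(2),s.fun.round(1))
E
python3 fit.py
```

```text
time_s: 6.4
t=6.40 meas abs=0.0055 rel=-0.0022 fiterr=0.21px pred=-0.0161,0.094 est th=0.0054 w=0.162 d=0.052 roll=0.0077/0.0089
poserr [-0.1  0.9  0. ] F [ 0.6 -0.4 -9.5] grip 100 O [511.4 -31.3  59.8] yaw 8.94
n 26 z 60.0 plan th [0.024, 0.034, 0.034, 0.028] phi [-0.042, -0.058, -0.042, -0.018]
[[[-0.6,13.5,0,-2.9,-0.5,0,-1],[-0.3,12,-0.1,-0.9,-0.1,0,-1],[-0.1,10.6,0.1,0.9,0.1,0,-1],[0,10.2,0,1.4,0.2,0.1,-1]]]
[ 0.978  1.027  0.031 -0.047] 0.28 [ 0.2 -0.2  0.2 -0.4  0.1 -0.4  0.3  0.3  0.1]
[ 0.978  1.027  0.031 -0.047] 0.28 [ 0.2 -0.2  0.2 -0.4  0.1 -0.4  0.3  0.3  0.1]
[ 0.978  1.027  0.031 -0.047] 0.28 [ 0.2 -0.2  0.2 -0.4  0.1 -0.4  0.3  0.3  0.1]
```

```bash
sed -i 's/(-.037,-.046,-.032,-.012,.002\],17,-.0057)\]//; s/17,-.0057)\]/17,-.0057),([.039,.048,.032,.009],22,.0055)]/' fit.py
cat >> fit.py <<'E'
s=least_squares(r,[1,1,0,-.047]);u=s.x;r(u)
x=np.array([u[3],0,u[2]]);p=0.
for ph,n0,z in D:
    sg=[(.125,f,(lat(n0+i+1)-lat(n0+i))/.125) for i,f in enumerate(ph)];x,_,p,v=run(x,None,sg,p,0.);print(x[:2].round(4),z);x,_=prop(x,None,.05,p,p,0.,v)
print("state now",x)
S=json.load(open("plan.json"));rows=[[-0.6,13.5,0,-2.9,-0.5,0],[-0.3,12,-0.1,-0.9,-0.1,0],[-0.1,10.6,0.1,0.9,0.1,0],[0,10.2,0,1.4,0.2,0.1]]
rot=R.from_quat(S["rot"]);pos=np.array(S["pos"])
for w in rows[::-1]: rot=R.from_rotvec(w[3:],degrees=True).inv()*rot;pos=pos-w[:3]
S.update(x=x.tolist(),P=np.diag([.003**2,.012**2,.03**2]).tolist(),n=S["n"]-4,pos=pos.tolist(),rot=rot.as_quat().tolist(),segs=[])
json.dump(S,open("plan.json","w"))
E
sed -i 's/\[1e-8,(.15\*\*2)\*DT,(.2\*\*2)\*DT\]/[1e-8,(.03**2)*DT,(.03**2)*DT]/; s/if "init" not in flag:/if not {"init","replan"}\&set(flag):/; s/^I_,K,C,ML=.*/I_,K,C,ML=.0031,.0524,.001,.352*.0185/; s/^A=.*/A=(ML*9.81-.051)\/I_; DT=.0125/' step.py
python3 fit.py | tail -8; grep -n "^A=\|^I_" step.py; python3 step.py 4 replan
```

```text
[ 0.983  1.032  0.033 -0.047] 0.38 [ 0.2 -0.3  0.1 -0.3  0.5 -0.1 -0.3  0.3  0.3  0. ]
[-0.0103  0.1202] -0.0111
[ 0.0118 -0.0439] 0.0131
[-0.0088 -0.0136] -0.0094
[0.0163 0.1023] 0.018
[-0.0033 -0.0931] -0.0057
[0.0048 0.1516] 0.0055
state now [ 0.00329963 -0.02641416  0.03322529]
4:I_,K,C,ML=.0031,.0524,.001,.352*.0185
5:A=(ML*9.81-.051)/I_; DT=.0125
n 26 z 60.0 plan th [0.022, 0.031, 0.031, 0.025] phi [-0.037, -0.051, -0.037, -0.014]
[[[-0.5,13.3,0,-2.6,-0.4,0,-1],[-0.3,11.9,-0.1,-0.8,-0.2,0,-1],[-0.1,10.7,0.1,0.8,0.2,0,-1],[-0.1,10.2,0,1.3,0.2,0.1,-1]]]
```

```bash
python3 -m handwheel '[[[-0.5,13.3,0,-2.6,-0.4,0,-1],[-0.3,11.9,-0.1,-0.8,-0.2,0,-1],[-0.1,10.7,0.1,0.8,0.2,0,-1],[-0.1,10.2,0,1.3,0.2,0.1,-1]]]' 100 | head -1; python3 step.py 4
```

```text
time_s: 6.95
t=6.95 meas abs=0.0309 rel=0.0432 fiterr=0.25px pred=0.0249,-0.056 est th=0.0299 w=-0.041 d=0.038 roll=-0.0123/-0.0141
poserr [0.1 0.7 0. ] F [ 0.3 -0.3 -8.7] grip 100 O [511.   11.8  59.8] yaw 9.06
n 30 z 60.0 plan th [0.013, 0.008, 0.005, 0.004] phi [-0.005, 0.002, 0.005, 0.005]
[[[-0.1,11,0,0.5,0,0,-1],[-0.2,10.9,0,0.4,0.1,0,-1],[-0.1,11.2,0,0.2,0.1,0.1,-1],[-0.2,11.3,0,0,-0.1,0,-1]]]
```

```bash
python3 -m handwheel '[[[-0.1,11,0,0.5,0,0,-1],[-0.2,10.9,0,0.4,0.1,0,-1],[-0.1,11.2,0,0.2,0.1,0.1,-1],[-0.2,11.3,0,0,-0.1,0,-1]]]' 100 | head -1; python3 step.py 5
```

```text
time_s: 7.5
t=7.50 meas abs=0.0075 rel=0.0024 fiterr=0.18px pred=0.0038,0.002 est th=0.0074 w=0.011 d=0.041 roll=0.0052/0.0052
poserr [ 0.   0.8 -0. ] F [-0.1 -0.1 -8.7] grip 100 O [510.2  58.8  59.8] yaw 9.15
n 34 z 60.0 plan th [0.002, 0.004, 0.006, 0.006, 0.007] phi [-0.003, -0.009, -0.007, -0.003, -0.002]
[[[-0.3,11.7,0,-0.5,0,0,-1],[-0.2,11.4,0,-0.3,-0.1,0,-1],[-0.2,11.3,0,0.1,0,0.1,-1],[-0.2,11.1,0,0.2,0.1,0,-1],[-0.2,11.2,0,0.1,0,0,-1]]]
```

Excellent now.

```bash
python3 -m handwheel '[[[-0.3,11.7,0,-0.5,0,0,-1],[-0.2,11.4,0,-0.3,-0.1,0,-1],[-0.2,11.3,0,0.1,0,0.1,-1],[-0.2,11.1,0,0.2,0.1,0,-1],[-0.2,11.2,0,0.1,0,0,-1]]]' 100 | head -1; python3 step.py 5
```

```text
time_s: 8.18
t=8.18 meas abs=-0.0089 rel=-0.0074 fiterr=0.06px pred=0.0069,0.008 est th=-0.0086 w=-0.031 d=0.030 roll=-0.0015/-0.0017
poserr [ 0.   0.7 -0. ] F [ 1.2 -0.4 -9.8] grip 100 O [509.1 114.5  59.8] yaw 9.24
n 39 z 60.0 plan th [-0.022, -0.022, -0.017, -0.01, -0.002] phi [0.018, 0.021, 0.014, 0.005, -0.002]
[[[0,10.4,0,1.1,0.2,0,-1],[-0.2,11.1,0,0.2,0,0.1,-1],[-0.3,11.6,0,-0.4,-0.1,0,-1],[-0.2,11.8,0,-0.5,-0.1,0,-1],[-0.3,11.5,0,-0.4,0,0,-1]]]
```

```bash
python3 -m handwheel '[[[0,10.4,0,1.1,0.2,0,-1],[-0.2,11.1,0,0.2,0,0.1,-1],[-0.3,11.6,0,-0.4,-0.1,0,-1],[-0.2,11.8,0,-0.5,-0.1,0,-1],[-0.3,11.5,0,-0.4,0,0,-1]]]' 100 | head -1; python3 step.py 5
```

```text
time_s: 8.85
t=8.85 meas abs=0.0211 rel=0.0233 fiterr=0.06px pred=-0.0020,0.061 est th=0.0206 w=0.117 d=0.047 roll=-0.0022/-0.0017
poserr [-0.1  1.   0. ] F [-0.3 -0.  -9.2] grip 100 O [507.9 171.   59.8] yaw 9.36
n 44 z 60.0 plan th [0.03, 0.035, 0.031, 0.022, 0.012] phi [-0.034, -0.037, -0.021, 0.002, 0.016]
[[[-0.4,12.5,0,-1.8,-0.3,0.1,-1],[-0.2,10.4,0,-0.2,-0.1,0,-1],[0,7.8,0,0.9,0.2,0,-1],[0,5.6,0,1.3,0.2,0,-1],[0,3.9,0,0.8,0.2,0,-1]]]
```

```bash
python3 -m handwheel '[[[-0.4,12.5,0,-1.8,-0.3,0.1,-1],[-0.2,10.4,0,-0.2,-0.1,0,-1],[0,7.8,0,0.9,0.2,0,-1],[0,5.6,0,1.3,0.2,0,-1],[0,3.9,0,0.8,0.2,0,-1]]]' 100 | head -1; python3 step.py 4
```

```text
time_s: 9.52
t=9.53 meas abs=0.0089 rel=-0.0083 fiterr=0.18px pred=0.0122,-0.059 est th=0.0090 w=-0.067 d=0.045 roll=0.0172/0.0161
poserr [ 0.1 -0.1 -0. ] F [ 0.7 -0.1 -8.2] grip 100 O [507.  212.9  59.8] yaw 9.42
n 49 z 60.0 plan th [-0.004, -0.008, -0.008, -0.006] phi [0.023, 0.02, 0.012, 0.002]
[[[0,2.3,0,0.4,0,0,-1],[0,1.1,0,-0.2,0,0,-1],[-0.1,0.5,0,-0.4,-0.1,0,-1],[0,0.4,0,-0.6,-0.1,0,-1]]]
```

```bash
sed -i 's#b=blob(img,f(x\[0\]-p))#b=blob(img,f(x[0]-p)); cv2.imwrite("pics/last.png",img)#' step.py; python3 -m handwheel '[[[0,2.3,0,0.4,0,0,-1],[0,1.1,0,-0.2,0,0,-1],[-0.1,0.5,0,-0.4,-0.1,0,-1],[0,0.4,0,-0.6,-0.1,0,-1]]]' 100 | head -1; python3 step.py 5
```

```text
time_s: 10.07
t=10.07 meas abs=0.0149 rel=0.0139 fiterr=0.17px pred=-0.0061,0.020 est th=0.0141 w=0.073 d=0.064 roll=0.0010/0.0017
poserr [-0.  0. -0.] F [-0.6 -0.8 -9.5] grip 100 O [507.3 215.   59.8] yaw 9.45
n 53 z 60.0 plan th [0.027, 0.03, 0.026, 0.018, 0.01] phi [-0.032, -0.041, -0.03, -0.012, -0.0]
[[[-0.3,1.5,0,-1.9,-0.3,0,-1],[0,0.4,0,-0.5,-0.1,0,-1],[0,-0.4,0,0.6,0.1,0,-1],[0.2,-0.8,0,1,0.2,0,-1],[0.1,-0.6,0,0.7,0.1,0,-1]]]
```

View pics/last.png

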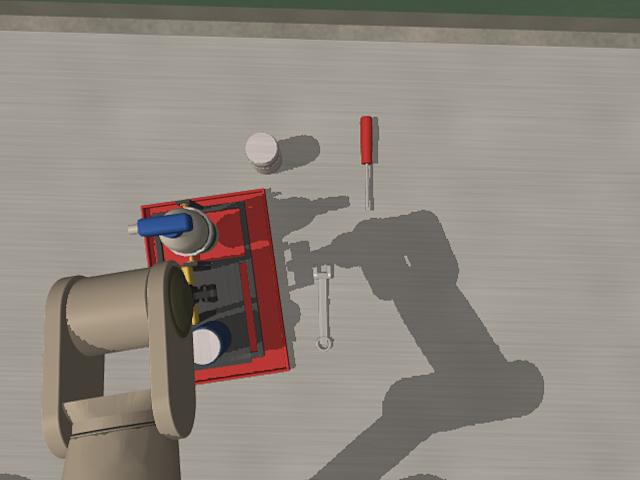

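```bash
python3 -m handwheel '[[[-0.3,1.5,0,-1.9,-0.3,0,-1],[0,0.4,0,-0.5,-0.1,0,-1],[0,-0.4,0,0.6,0.1,0,-1],[0.2,-0.8,0,1,0.2,0,-1],[0.1,-0.6,0,0.7,0.1,0,-1]]]' 100 | head -1; python3 step.py 4
```

```text
time_s: 10.75
t=10.75 meas abs=0.0156 rel=0.0146 fiterr=0.16px pred=0.0096,-0.060 est th=0.0154 w=-0.045 d=0.068 roll=0.0010/-0.0000
poserr [ 0.1 -0.3  0. ] F [-0.2 -0.2 -9.1] grip 100 O [507.5 214.8  59.8] yaw 9.42
n 58 z 60.0 plan th [0.009, 0.006, 0.004, 0.002] phi [-0.003, -0.005, -0.003, -0.002]
[[[-0.1,0.2,0,-0.2,0,0,-1],[0,0,0,-0.1,0,0,-1],[0,0,0,0.1,0,0,-1],[0,-0.1,0,0.1,0,0,-1]]]
```

```bash
python3 -m handwheel '[[[-0.1,0.2,0,-0.2,0,0,-1],[0,0,0,-0.1,0,0,-1],[0,0,0,0.1,0,0,-1],[0,-0.1,0,0.1,0,0,-1]]]' 100 | head -1; python3 step.py 5
```

```text
time_s: 11.3
t=11.30 meas abs=0.0064 rel=0.0080 fiterr=0.17px pred=0.0016,-0.014 est th=0.0062 w=-0.002 d=0.072 roll=-0.0016/-0.0017
poserr [-0.   0.1  0. ] F [-0.   0.5 -9.8] grip 100 O [507.2 214.9  59.8] yaw 9.46
n 62 z 60.0 plan th [0.006, 0.006, 0.004, 0.002, -0.0] phi [-0.009, -0.011, -0.009, -0.005, -0.003]
[[[0,0.3,0,-0.4,-0.1,0,-1],[0,0.1,0,-0.1,0,0,-1],[0,-0.1,0,0.1,0,0,-1],[0,-0.1,0,0.2,0.1,0,-1],[0,-0.1,0,0.1,0,0,-1]]]
```

```bash
python3 -m handwheel '[[[0,0.3,0,-0.4,-0.1,0,-1],[0,0.1,0,-0.1,0,0,-1],[0,-0.1,0,0.1,0,0,-1],[0,-0.1,0,0.2,0.1,0,-1],[0,-0.1,0,0.1,0,0,-1]]]' 100 | head -1; python3 step.py 6
```

```text
time_s: 11.98
t=11.97 meas abs=0.0026 rel=0.0059 fiterr=0.16px pred=-0.0002,-0.017 est th=0.0025 w=-0.010 d=0.074 roll=-0.0033/-0.0034
poserr [ 0.  -0.1 -0. ] F [-0.2  0.5 -9.5] grip 100 O [507.2 214.6  59.8] yaw 9.44
n 67 z 60.0 plan th [0.001, 0.001, 0.001, 0.001, 0.001, 0.002] phi [-0.003, -0.003, -0.003, -0.003, -0.003, -0.003]
[[[0,0,0,0,0,0,-1],[0,0,0,0,0,0,-1],[0,0,0,0,0,0,-1],[0,0,0,0,0,0,-1],[0,0,0,0,0,0,-1],[0,0,0,0,0,0,-1]]]
```

```bash
python3 -m handwheel '[[[0,0,0,0,0,0,-1],[0,0,0,0,0,0,-1],[0,0,0,0,0,0,-1],[0,0,0,0,0,0,-1],[0,0,0,0,0,0,-1],[0,0,0,0,0,0,-1]]]' 100 | head -1; python3 step.py 5
```

```text
time_s: 12.78
t=12.78 meas abs=0.0091 rel=0.0126 fiterr=0.14px pred=0.0017,0.007 est th=0.0091 w=0.024 d=0.078 roll=-0.0034/-0.0034
poserr [-0.  0.  0.] F [-0.8 -0.2 -8.4] grip 100 O [507.2 214.7  59.8] yaw 9.45
n 73 z 60.0 plan th [0.013, 0.013, 0.011, 0.007, 0.004] phi [-0.018, -0.02, -0.014, -0.007, -0.002]
[[[-0.1,0.6,0,-0.8,-0.2,0,-1],[0,0.1,0,-0.1,0,0,-1],[0,-0.2,0,0.3,0.1,0,-1],[0.1,-0.3,0,0.4,0,0,-1],[0,-0.3,0,0.3,0.1,0,-1]]]
```

```bash
python3 -m handwheel '[[[-0.1,0.6,0,-0.8,-0.2,0,-1],[0,0.1,0,-0.1,0,0,-1],[0,-0.2,0,0.3,0.1,0,-1],[0.1,-0.3,0,0.4,0,0,-1],[0,-0.3,0,0.3,0.1,0,-1]]]' 100 | head -1; python3 step.py 5
```

```text
time_s: 13.45
t=13.45 meas abs=0.0030 rel=0.0043 fiterr=0.15px pred=0.0039,-0.024 est th=0.0030 w=-0.026 d=0.078 roll=-0.0013/-0.0017
poserr [ 0.  -0.1  0. ] F [ -0.5  -0.5 -10.5] grip 100 O [507.2 214.8  59.8] yaw 9.44
n 78 z 60.0 plan th [-0.0, -0.001, -0.001, -0.001, 0.0] phi [-0.0, -0.0, -0.002, -0.003, -0.005]
[[[0.1,-0.1,0,0.1,0,0,-1],[0,0.1,0,0,0,0,-1],[-0.1,0,0,-0.1,0,0,-1],[0,0.1,0,-0.1,0,0,-1],[0,0,0,-0.1,0,0,-1]]]
```

```bash
python3 -m handwheel '[[[0.1,-0.1,0,0.1,0,0,-1],[0,0.1,0,0,0,0,-1],[-0.1,0,0,-0.1,0,0,-1],[0,0.1,0,-0.1,0,0,-1],[0,0,0,-0.1,0,0,-1]]]' 100 | head -1; python3 step.py 6
```

```text
time_s: 14.12
t=14.12 meas abs=0.0048 rel=0.0100 fiterr=0.16px pred=0.0002,0.006 est th=0.0047 w=0.017 d=0.081 roll=-0.0053/-0.0052
poserr [-0.  0.  0.] F [ 0.  -0.9 -9.6] grip 100 O [507.2 214.4  59.8] yaw 9.45
n 83 z 60.0 plan th [0.007, 0.008, 0.006, 0.004, 0.001, -0.001] phi [-0.012, -0.014, -0.011, -0.007, -0.003, -0.002]
[[[0,0.4,0,-0.4,-0.1,0,-1],[0,0,0,-0.1,0,0,-1],[0,-0.1,0,0.2,0,0,-1],[0,-0.2,0,0.2,0,0,-1],[0,-0.1,0,0.2,0.1,0,-1],[0,-0.1,0,0.1,0,0,-1]]]
```

```bash
python3 -m handwheel '[[[0,0.4,0,-0.4,-0.1,0,-1],[0,0,0,-0.1,0,0,-1],[0,-0.1,0,0.2,0,0,-1],[0,-0.2,0,0.2,0,0,-1],[0,-0.1,0,0.2,0.1,0,-1],[0,-0.1,0,0.1,0,0,-1]]]' 100 | head -1; python3 step.py 6
```

```text
time_s: 14.92
t=14.93 meas abs=0.0026 rel=0.0042 fiterr=0.14px pred=-0.0005,-0.012 est th=0.0025 w=-0.004 d=0.083 roll=-0.0016/-0.0017
poserr [ 0.  -0.1  0. ] F [ 0.8  0.5 -9.5] grip 100 O [507.3 214.8  59.8] yaw 9.44
n 89 z 60.0 plan th [0.003, 0.003, 0.002, 0.002, 0.001, 0.001] phi [-0.005, -0.007, -0.007, -0.005, -0.005, -0.003]
[[[0,0.2,0,-0.2,-0.1,0,-1],[0,0.1,0,-0.1,0,0,-1],[0,-0.1,0,0,0,0,-1],[0,0,0,0.1,0,0,-1],[0,-0.1,0,0,0.1,0,-1],[0,0,0,0.1,0,0,-1]]]
```

```bash
python3 -m handwheel '[[[0,0.2,0,-0.2,-0.1,0,-1],[0,0.1,0,-0.1,0,0,-1],[0,-0.1,0,0,0,0,-1],[0,0,0,0.1,0,0,-1],[0,-0.1,0,0,0.1,0,-1],[0,0,0,0.1,0,0,-1]]]' 100 | head -1; python3 step.py 6
```

```text
time_s: 15.72
t=15.72 meas abs=-0.0028 rel=0.0006 fiterr=0.17px pred=0.0005,-0.003 est th=-0.0028 w=-0.011 d=0.081 roll=-0.0034/-0.0034
poserr [ 0. -0. -0.] F [-1.1  0.2 -8.8] grip 100 O [507.3 214.7  59.8] yaw 9.45
n 95 z 60.0 plan th [-0.004, -0.004, -0.003, -0.002, -0.0, 0.001] phi [-0.0, -0.0, -0.002, -0.003, -0.005, -0.005]
[[[0.1,-0.2,0,0.2,0,0,-1],[0,0,0,0,0,0,-1],[-0.1,0.1,0,-0.1,0,0,-1],[0,0.1,0,-0.1,0,0,-1],[0,0.1,0,-0.1,0,0,-1],[0,0,0,0,-0.1,0,-1]]]
```

```bash
python3 -m handwheel '[[[0.1,-0.2,0,0.2,0,0,-1],[0,0,0,0,0,0,-1],[-0.1,0.1,0,-0.1,0,0,-1],[0,0.1,0,-0.1,0,0,-1],[0,0.1,0,-0.1,0,0,-1],[0,0,0,0,-0.1,0,-1]]]' 100 | head -1; python3 step.py 6
```

```text
time_s: 16.52
t=16.52 meas abs=0.0132 rel=0.0187 fiterr=0.09px pred=0.0010,0.010 est th=0.0130 w=0.038 d=0.088 roll=-0.0055/-0.0055
poserr [ 0.  0. -0.] F [ 1.3  1.2 -8.7] grip 100 O [507.5 214.5  59.8] yaw 9.45
n 101 z 60.0 plan th [0.019, 0.02, 0.017, 0.012, 0.007, 0.003] phi [-0.023, -0.027, -0.02, -0.011, -0.002, -0.0]
[[[-0.1,0.8,0,-1,-0.1,0,-1],[0,0.1,0,-0.2,-0.1,0,-1],[0,-0.3,0,0.4,0.1,0,-1],[0.1,-0.4,0,0.5,0.1,0,-1],[0,-0.4,0,0.5,0.1,0,-1],[0.1,-0.1,0,0.1,0,0,-1]]]
```

```bash
python3 -m handwheel '[[[-0.1,0.8,0,-1,-0.1,0,-1],[0,0.1,0,-0.2,-0.1,0,-1],[0,-0.3,0,0.4,0.1,0,-1],[0.1,-0.4,0,0.5,0.1,0,-1],[0,-0.4,0,0.5,0.1,0,-1],[0.1,-0.1,0,0.1,0,0,-1]]]' 100 | head -1; python3 step.py 6
```

```text
time_s: 17.32
t=17.32 meas abs=-0.0105 rel=-0.0107 fiterr=0.13px pred=0.0033,-0.022 est th=-0.0104 w=-0.055 d=0.080 roll=0.0002/-0.0000
poserr [ 0.1 -0.2  0. ] F [-0.  -0.7 -8.5] grip 100 O [507.4 214.8  59.8] yaw 9.43
n 107 z 60.0 plan th [-0.018, -0.019, -0.016, -0.01, -0.004, -0.0] phi [0.016, 0.018, 0.011, -0.0, -0.007, -0.011]
[[[0.1,-0.7,0,0.9,0.1,0,-1],[0,-0.1,0,0.1,0.1,0,-1],[-0.1,0.4,0,-0.4,-0.1,0,-1],[0,0.4,0,-0.6,-0.1,0,-1],[-0.1,0.4,0,-0.4,-0.1,0,-1],[0,0.1,0,-0.2,0,0,-1]]]
```

```bash
python3 -m handwheel '[[[0.1,-0.7,0,0.9,0.1,0,-1],[0,-0.1,0,0.1,0.1,0,-1],[-0.1,0.4,0,-0.4,-0.1,0,-1],[0,0.4,0,-0.6,-0.1,0,-1],[-0.1,0.4,0,-0.4,-0.1,0,-1],[0,0.1,0,-0.2,0,0,-1]]]' 100 | head -1; python3 step.py 5 down
```

```text
time_s: 18.12
t=18.12 meas abs=0.0141 rel=0.0249 fiterr=0.15px pred=-0.0001,0.029 est th=0.0139 w=0.062 d=0.088 roll=-0.0109/-0.0106
poserr [-0.1  0.2  0. ] F [ 0.3 -1.  -9.5] grip 100 O [507.4 214.1  59.8] yaw 9.46
n 113 z 60.0 plan th [0.023, 0.023, 0.019, 0.012, 0.005] phi [-0.03, -0.034, -0.023, -0.009, -0.0]
[[[-0.2,0.9,-2.9,-1.1,-0.2,0,-1],[0,0.1,-2.8,-0.2,0,0,-1],[0.1,-0.5,-2.9,0.6,0.1,0,-1],[0.1,-0.5,-2.8,0.8,0.1,0,-1],[0.1,-0.4,-2.9,0.5,0.1,0,-1]]]
```

```bash
python3 -m handwheel '[[[-0.2,0.9,-2.9,-1.1,-0.2,0,-1],[0,0.1,-2.8,-0.2,0,0,-1],[0.1,-0.5,-2.9,0.6,0.1,0,-1],[0.1,-0.5,-2.8,0.8,0.1,0,-1],[0.1,-0.4,-2.9,0.5,0.1,0,-1]]]' 100 | head -1; python3 step.py 5
```

```text
time_s: 18.8
t=18.80 meas abs=-0.0096 rel=-0.0102 fiterr=0.10px pred=0.0055,-0.045 est th=-0.0092 w=-0.082 d=0.077 roll=0.0007/-0.0000
poserr [ 0.1 -0.3 -0.2] F [ 0.4  0.1 -8.7] grip 100 O [507.4 214.9  45.3] yaw 9.43
n 118 z 45.8 plan th [-0.021, -0.024, -0.02, -0.014, -0.007] phi [0.021, 0.026, 0.016, 0.002, -0.009]
[[[0.1,-1,-2.8,1.2,0.2,0,-1],[0.1,-0.2,-2.9,0.3,0,0,-1],[-0.1,0.4,-2.8,-0.6,-0.1,0,-1],[-0.1,0.7,-2.9,-0.8,-0.1,0,-1],[-0.1,0.4,-2.8,-0.6,-0.1,0,-1]]]
```

```bash
sed -i 's/P\[0,0\]+.005\*\*2/P[0,0]+.009**2/' step.py; python3 -m handwheel '[[[0.1,-1,-2.8,1.2,0.2,0,-1],[0.1,-0.2,-2.9,0.3,0,0,-1],[-0.1,0.4,-2.8,-0.6,-0.1,0,-1],[-0.1,0.7,-2.9,-0.8,-0.1,0,-1],[-0.1,0.4,-2.8,-0.6,-0.1,0,-1]]]' 100 | head -1; python3 step.py 4
```

```text
time_s: 19.48
t=19.48 meas abs=0.0058 rel=0.0155 fiterr=0.08px pred=-0.0074,0.046 est th=0.0050 w=0.076 d=0.086 roll=-0.0096/-0.0089
poserr [-0.   0.3 -0.2] F [ 0.1  0.6 -9.4] grip 100 O [507.5 214.3  31.1] yaw 9.47
n 123 z 31.5 plan th [0.016, 0.018, 0.015, 0.01] phi [-0.028, -0.032, -0.021, -0.009]
[[[-0.1,0.9,-2.9,-1.1,-0.2,0,-1],[-0.1,0.1,-2.8,-0.2,0,0,-1],[0.1,-0.4,-2.9,0.6,0.1,0,-1],[0.1,-0.6,-2.8,0.7,0.1,0,-1]]]
```

```bash
python3 -m handwheel '[[[-0.1,0.9,-2.9,-1.1,-0.2,0,-1],[-0.1,0.1,-2.8,-0.2,0,0,-1],[0.1,-0.4,-2.9,0.6,0.1,0,-1],[0.1,-0.6,-2.8,0.7,0.1,0,-1]]]' 100 | head -1; python3 step.py 4
```

```text
time_s: 20.02
t=20.02 meas abs=0.0071 rel=0.0151 fiterr=0.10px pred=0.0101,-0.044 est th=0.0073 w=-0.051 d=0.085 roll=-0.0080/-0.0089
poserr [ 0.  -0.1 -0.2] F [-0.5 -0.5 -8.7] grip 100 O [507.5 214.2  19.7] yaw 9.45
n 127 z 20.1 plan th [-0.001, -0.005, -0.005, -0.004] phi [0.003, 0.007, 0.005, -0.0]
[[[0.1,-0.5,-2.9,0.7,0.1,0,-1],[0,-0.2,-2.8,0.2,0.1,0,-1],[0,0.1,-2.9,-0.1,-0.1,0,-1],[0,0.3,-2.8,-0.3,0,0,-1]]]
```

```bash
python3 -m handwheel '[[[0.1,-0.5,-2.9,0.7,0.1,0,-1],[0,-0.2,-2.8,0.2,0.1,0,-1],[0,0.1,-2.9,-0.1,-0.1,0,-1],[0,0.3,-2.8,-0.3,0,0,-1]]]' 100 | head -1; python3 step.py 4
```

```text
time_s: 20.58
t=20.57 meas abs=-0.0029 rel=-0.0026 fiterr=0.14px pred=-0.0042,0.014 est th=-0.0030 w=0.017 d=0.085 roll=-0.0003/-0.0000
poserr [-0.  -0.  -0.2] F [ 1.6  0.  -8.7] grip 100 O [507.3 215.    8.3] yaw 9.45
n 131 z 8.7 plan th [0.001, 0.003, 0.003, 0.003] phi [-0.007, -0.011, -0.011, -0.007]
[[[-0.1,0.3,-2.9,-0.4,-0.1,0,-1],[0,0.1,-2.8,-0.2,0,0,-1],[0,0,0,0,0,0,-1],[0,-0.1,0,0.2,0,0,-1]]]
```

```bash
python3 -m handwheel '[[[0,0,-1.6,-0.2,0,0,-1],[0,0,-1.4,0.2,0,0,-1],[0,0,-0.9,0,0,0,-1],[0,0,-0.6,0,0,0,-1]]]' 100; python3 -c "
from rig import *
s=sense();print(s['force'].round(1),s['wrist_torque'].round(2),s['ee_rot'].round(4))"
```

```text
time_s: 21.12
eef_pos: [507.3, 215.1, 148.7]
ee_rot: [-0.0, 0.997, 0.082, 0.0]
force: [-1.7, 1.5, -4.4]
grip_width: 0.264
grip_force: 100.7
[-1.7  1.5 -4.4] [-0.03  0.37 -0.01] [-1.000e-04  9.966e-01  8.230e-02  1.000e-04]
```

```bash
python3 -m handwheel '[[[0,0,-0.4,0,0,0,-1],[0,0,-0.3,0,0,0,-1],[0,0,0,0,0,0,-1]]]' 100; python3 -c "
from rig import *
s=sense();print(s['force'].round(1),s['wrist_torque'].round(2),s['ee_rot'].round(4))"
```

```text
time_s: 21.5
eef_pos: [507.4, 215.2, 148.8]
ee_rot: [-0.0, 0.997, 0.082, 0.0]
force: [-5.9, 0.4, 1.7]
grip_width: 0.263
grip_force: 101.4
[-5.9  0.4  1.7] [-0.18  0.84 -0.04] [-1.000e-04  9.966e-01  8.240e-02  4.000e-04]
```

```bash
python3 -m handwheel '[[[0,0,0,0,0,0,-0.3],[0,0,0,0,0,0,0],[0,0,0,0,0,0,0.5],[0,0,0,0,0,0,0.5],[0,0,10,0,0,0,0.5],[0,0,25,0,0,0,0.5],[0,0,40,0,0,0,0.5],[0,0,50,0,0,0,0.5]]]' 20; python3 - <<'E'
from rig import *
import cv2
cv2.imwrite("pics/s9.png",capture("side")["image"][:,:,::-1]);cv2.imwrite("pics/t9.png",capture("top")["image"][:,:,::-1])
E
```

```text
time_s: 22.5
eef_pos: [507.0, 215.0, 274.3]
ee_rot: [0.0, 0.997, 0.082, -0.0]
force: [0.8, -0.0, 0.1]
grip_width: 0.752
grip_force: 0.0
```

View pics/s9.png

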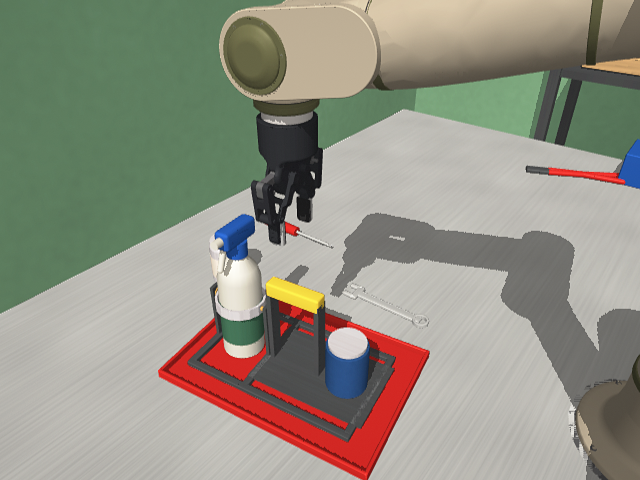

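The side view shows the caddy standing square inside the tray: bottle at about (240,300), yellow bar at about (295,293). The bottle is upright and the hand is clear above.

```bash
python3 -m handwheel '[[[0,0,30,0,0,0,0.5],[0,0,20,0,0,0,0.5],[0,0,0,0,0,0,0.5],[0,0,0,0,0,0,0.5]]]' 20 | head -2; python3 -c "
from rig import *
print(finish_job())"
```

```text
time_s: 23.1
eef_pos: [507.1, 215.0, 321.7]
the job is handed in; nothing more can be done
None
```

I carried the caddy to the tray, held it balanced above the middle for about 8 s with the measured bottle tilt within about 0.02 rad, then set it down lined up, let go and handed the job in at 23.1 s; the verdict was not reported back.

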